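Put the tall kiln post away through the sprung dust flap

ROBOT

A 6-joint arm with a two-finger parallel gripper is mounted at the origin on the work surface. World frame = base frame: x ahead of the robot, y to its left, z up, the work surface at z = 0. Lengths are in m, angles in rad, forces in N, time in s.
With the tool pointing down it reaches from about 0.325 to 0.775 m from the base axis. Payload 5.5 kg.
Tool frame: the origin (TCP) lies between the finger pads; the fingertips stand 8 mm ahead of it and the grasp point (between the pads) lies 11 mm behind it (tcp_to_tips is the distance from the TCP to the fingertips, in m); z points along the fingers, y is the line along which they close (so a half turn about z gives the same grasp; the last joint's range is limited). The gripper opens to 88 mm and grips with 3 to 60 N. Pads are 20 mm wide; open, the fingers measure 115 mm over their backs; the gripper's body (75 mm by 178 mm) begins 61 mm behind the grasp point.
Start: joints at [-1.224, 0.091, 1.231, -0, 1.82, -0.057], TCP at [0.236, -0.552, 0.231] pointing down, gripper open.
Joint ranges: [-2.87, 2.87], [-0.86, 2.18], [0.17, 2.46], [-1.51, 4.65], [0.06, 2.69], [-2.65, 2.65]. Speed limits (rad/s): [2.57, 2.57, 3.01, 3.14, 3.14, 3.14].

INTERFACE

Orientations are given as a unit quaternion [w, x, y, z].
In Python, from bench import * gives the robot as it stands. Calls block until the motion is done:
- move_to(position, orientation): joint-space move of the TCP to a pose.
- move_l(position, speed=0.15, orientation=None): straight line of the TCP; orientation=None keeps the orientation; speed is the mean speed in m/s.
- movej(angles): joint-space move.
- gripper_open() and close(): open the fingers fully, or close them until they stop; the grip force is fixed at half the most.
- hold(seconds).
- inverse_kinematics(position, orientation): joint angles nearest the present ones, or None.
- state(): the state.
- get_image(name): name is "side" or "top" or "wrist"; returns a dict with "frame" (480x640x3 uint8, blue, green, red), "depth" (480x640 float32, m along the optical axis (not along the pixel's ray), 0 where there is no reading), "camera_matrix" (3x3 intrinsics, pixels), "view" (4x4, takes a point from world to camera coordinates). Camera axes: x right, y up, looking along -z (the intrinsics and any distortion apply to the point x, -y, -z); pixel columns grow to the right and rows downward; lengths in m; the calibration is good to about 2 mm. A picture is of the moment at which its call begins.
A pose or a line that the arm cannot do raises IKError and nothing moves.
- job_done(): hands the job in; it is judged then, once.
The state is a dict: "time": time; "joint_pos": joint angles; "dq": joint speeds; "joint_torque": joint torques, N m; "ee_pos": TCP position; "ee_rot": TCP orientation; "ft_force": force on the tool from outside, world axes, zero at the start; "moment": the same for the moment, N m; "finger_gap": finger opening in m; "finger_force": force on a finger pad.
Only numpy, scipy, OpenCV 4.12 (cv2) and the standard library are available. Lean on these libraries where they do the work, as an engineer would, in place of code of your own. Each camera call takes 0.05 s, during which the arm holds its last target. There are 200 camera calls.

TASK

Put the tall kiln post away in the plywood dust box: let the post itself push the self-closing flap open as it goes lengthwise down the sloping chute, and press it fully home until you feel the sprung buffer at the chute's end give at least half-way, so that the flap shuts behind it. Do not open the flap with bare fingers, do not ram the post or the box, and leave the short posts and the clay cup standing where they are.

Things in the scene. Friction and masses are not known exactly. Their poses are not given: they have to be found in the camera images.
- tall_center (a point): Centre of the tall kiln post: plain cream ceramic bar, 120 mm tall, section 26 mm (its x) by 46 mm (its y), a dark mark on each end, about 0.2 kg, loose. It stands upright on the bench among two short posts of the same section. The point is half-way up; z along its length, up at the start. Either end may go in first.
- hatch: Mouth in the dust box's sloping front: a steel-framed opening, 34 mm along its x by 60 mm along its y, shut by the flap. Origin: centre of the opening in the outer face, 172 mm over the bench; z straight out of the face, 35 degrees off vertical towards the robot; x up the slope, y level. The face reaches 91 mm down, 63 mm up the slope, 72 mm aside; nothing on it is over 5 mm high.
- flap (a joint): Aluminium flap, 33 x 57 x 3 mm, rad: 0 shut, to 1.5 swung inward. Hinged on the mouth's upper edge (hatch x = +17 mm), sprung shut: 0.04 N m at 0, 0.12 at 1.4; pushing the post past takes about 10 to 20 N. Open, its free edge is 33 mm inside the face. It clamps a half-way post on the chute floor, which then mostly stays stuck, and shuts only once post and fingers are clear of it.
- box: The dust box: plywood, desk-shaped, fixed, 144 mm wide, 208 mm high, reaching 75 mm in front of and 140 mm behind its origin, on the bench right under the mouth's centre; x to its back, z up. A steel chute runs straight in along the hatch's -z, floor and sides level with the mouth's lower edge and sides. The post goes in with its 26 mm side along hatch x, 46 mm along y.
- short_a: A short kiln post, bystander: same ceramic and section, 70 mm tall, loose, standing. Origin at the centre of its underside.
- short_b: The other short kiln post, bystander, like short_a.
- cup: Unfired clay cup standing upside down, bystander: tapered, 66 mm across at the foot, 48 mm at the top, 75 mm tall, loose. Origin at the centre of its underside.
- buffer (a joint): Rubber-faced buffer across the end of the chute, travel in m: 0 free, 0.0045 at its hard stop, sprung (5 N to start, 11 N at 0.0025, 16 N at 0.0045). Its place differs from time to time: free, its face is 155 to 163 mm inside the mouth's face, so the post's upper end is 35 to 43 mm inside when it first touches. It cannot be seen: feel it. Let go, it pushes back to 0.
Not all that is in view belongs to the job. What is shaped like the part that bears tall_center but pink or turquoise is not meant.

How it is judged:
By the outcome, as a careful person would: the job done as asked, in the order asked, and still so for the second after the job is handed in, with the robot touching nothing.
It also fails if it takes over 59 s, if anything falls off the work surface, if the arm or the gripper's body presses on something with over 40 N, if the wrist force passes 120 N, or if a joint passes its speed limit or range.

## Working session

There is one attempt and no reset: what is moved stays moved. The work goes in short steps, each a Python script; the robot and the scene stay as the last script left them, time stands still between calls to the robot, and variables do not carry over. Pictures are saved under pics/ and viewed, at most 10 in all, crops included, and the job is handed in when it is done.

```bash
ls; mkdir -p pics
python3 - <<'E'
from bench import *
import cv2,numpy as np,pickle
s=state();print(s)
for n in ["side","top"]:
    d=get_image(n);cv2.imwrite(f"pics/{n}0.png",d["frame"]);pickle.dump(d,open(f"{n}0.pkl","wb"))
    print(n,d["camera_matrix"],d["view"])
E
```

```text
pics
{'time': 0.0, 'joint_pos': array([-1.22370742e+00,  9.18644383e-02,  1.23186585e+00,  1.62322714e-05,
        1.81982820e+00, -5.66989056e-02]), 'dq': array([ 0.00026893, -0.00178983,  0.00183046, -0.00104037, -0.00248991,
        0.00048325]), 'joint_torque': array([-1.77771861e-03, -4.46448576e+01, -4.06455374e+01,  6.98234327e-02,
        2.91386020e-02, -1.70122048e-04]), 'ee_pos': array([ 0.23564872, -0.55147557,  0.22951486]), 'ee_rot': array([-9.73716224e-04,  9.79687687e-01,  2.00526981e-01, -1.34429278e-04]), 'ft_force': array([-0.07305049,  0.04920215, -0.11776469]), 'moment': array([ 0.00680902,  0.00142309, -0.04247164]), 'finger_force': 0.0, 'finger_gap': 0.08796446537079503}
side [[466.63870592   0.         316.93988546]
 [  0.         466.63870592 234.25882906]
 [  0.           0.           1.        ]] [[-8.60046742e-01 -5.10215250e-01  6.75225154e-06  4.78196940e-01]
 [ 3.28833843e-01 -5.54290200e-01  7.64611456e-01 -2.84619620e-01]
 [-3.90112682e-01  6.57603812e-01  6.44491522e-01 -5.94738412e-01]
 [ 0.00000000e+00  0.00000000e+00  0.00000000e+00  1.00000000e+00]]
top [[464.44411543   0.         325.75566951]
 [  0.         464.44411543 244.3800895 ]
 [  0.           0.           1.        ]] [[-0.02699631 -0.99874449 -0.04219775  0.01042581]
 [ 0.99454124 -0.03109107  0.09960456 -0.57841552]
 [-0.10079148 -0.03927844  0.99413192 -0.93413608]
 [ 0.          0.          0.          1.        ]]
```

View pics/side0.png

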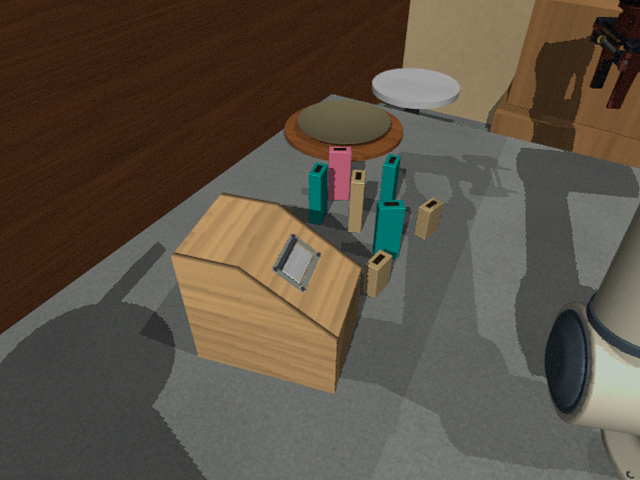

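View pics/top0.png

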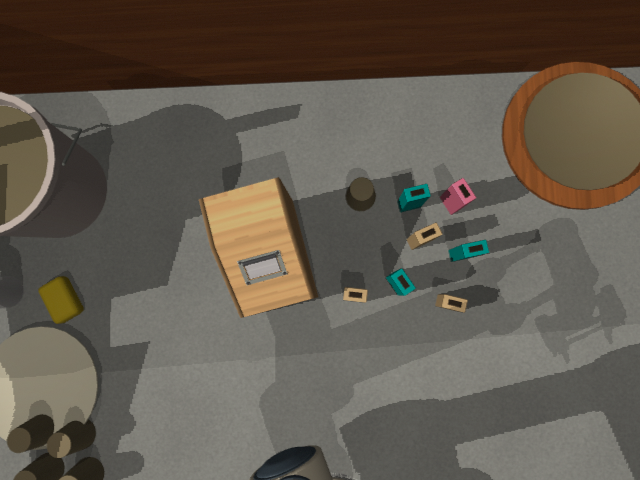

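Side view: the tall cream post's top is at about (358,174), among turquoise and pink decoys. The short posts are at (378,258) and (429,204), and the mouth is at (298,262). Top view: the tall post is at (428,234), the short posts at (355,295) and (454,302), the cup at (361,193), and the mouth frame at (263,267).

```bash
cat > h.py <<'E'
import cv2,numpy as np,pickle
from scipy.spatial.transform import Rotation as R
def cloud(d):
    K=d["camera_matrix"];V=d["view"];Z=d["depth"].astype(float)
    v,u=np.mgrid[:480,:640]
    p=np.stack([(u-K[0,2])/K[0,0]*Z,-(v-K[1,2])/K[1,1]*Z,-Z],-1)
    return (p-V[:3,3])@V[:3,:3]   # R^T (p-t)
def ray(d,u,v,z):
    K=d["camera_matrix"];V=d["view"]
    r=np.array([(u-K[0,2])/K[0,0],-(v-K[1,2])/K[1,1],-1])@V[:3,:3]
    o=-V[:3,3]@V[:3,:3]
    return o+r*(z-o[2])/r[2]
def quat(Rm):
    q=R.from_matrix(Rm).as_quat();return [q[3],q[0],q[1],q[2]]
E
python3 - <<'E'
from h import *
d=pickle.load(open("top0.pkl","rb"));P=cloud(d)
def rect(m,name):
    pts=P[m][:,:2].astype(np.float32)*1000
    c,s,a=cv2.minAreaRect(pts);b=cv2.boxPoints((c,s,a))
    e=b[1]-b[0];f=b[2]-b[1];L=e if np.hypot(*e)>np.hypot(*f) else f
    print(name,np.round(c,1),np.round(s,1),"long dir deg",round(np.degrees(np.arctan2(L[1],L[0]))%180,1),"z",np.round(np.median(P[m][:,2]),4),m.sum())
u0=np.mgrid[:480,:640]
for n,(u,v) in dict(tall=(428,234),tq1=(416,193),pink=(463,191),tq2=(474,249),tq3=(402,281),sa=(355,295),sb=(454,302),cup=(361,193)).items():
    w=(abs(u0[1]-u)<32)&(abs(u0[0]-v)<32)&(P[...,2]>.03)
    zt=np.median(P[v-2:v+3,u-2:u+3,2])
    w&=abs(P[...,2]-zt)<.006
    nl,lab=cv2.connectedComponents(w.astype(np.uint8));rect(lab==lab[v,u],n)
# face plane
w=(u0[1]>238)&(u0[1]<305)&(u0[0]>245)&(u0[0]<300)&(P[...,2]>.1)
q=P[w];c=np.median(q,0)
A=np.c_[q[:,:2],np.ones(len(q))]
k=np.ones(len(q),bool)
for _ in range(5):
    s=np.linalg.lstsq(A[k],q[k,2],rcond=None)[0];r=q[:,2]-A@s;k=abs(r)<.004
n=np.r_[-s[:2],1];n/=np.linalg.norm(n);print("normal",n,"tilt",np.degrees(np.arccos(n[2])),k.mean())
# frame: gray
f=d["frame"].astype(int);sat=f.max(2)-f.min(2)
m=((sat<25)&(P[...,2]>.12)&(u0[1]>225)&(u0[1]<310)&(u0[0]>235)&(u0[0]<300)).astype(np.uint8)
cs,_=cv2.findContours(m,0,2);cc=max(cs,key=cv2.contourArea);r=cv2.minAreaRect(cc);print(r)
print("ray centre z=.172",ray(d,*r[0],.172),"P",P[int(r[0][1]),int(r[0][0])])
for b in cv2.boxPoints(r):print(b,P[int(b[1]),int(b[0])])
# box top outline
m=(P[...,2]>.198)&(P[...,2]<.215)&(u0[1]<320)&(u0[1]>190)&(u0[0]>170)
rect(m,"boxtop")
E
```

```text
tall [ 584.6 -200.5] [26.  45.2] long dir deg 112.8 z 0.1197 344
tq1 [ 662.6 -183.9] [26.3 46.4] long dir deg 101.8 z 0.1195 345
pink [ 662.4 -271.4] [46.  26.8] long dir deg 29.4 z 0.1194 349
tq2 [ 553.4 -286.1] [25.8 46.2] long dir deg 99.9 z 0.1199 355
tq3 [ 495.7 -150.5] [45.7 26.4] long dir deg 32.8 z 0.1197 357
sa [474.  -62.3] [45.7 25.7] long dir deg 82.3 z 0.0698 307
sb [ 452.5 -253.6] [46.9 25.5] long dir deg 74.3 z 0.0697 326
cup [683.  -81.9] [46.9 48.2] long dir deg 110.3 z 0.0745 465
normal [-0.55904376 -0.13876009  0.81744463] tilt 35.170197003688465 0.9398644833427442
((261.8346252441406, 267.2269287109375), (25.259267807006836, 43.76518630981445), 74.74488067626953)
ray centre z=.172 [0.52697997 0.10196171 0.172     ] P [0.5273416  0.10317519 0.17346045]
[237.40001 260.80002] [0.54000428 0.14264853 0.18677288]
[279.62308 249.28462] [0.55692889 0.06881478 0.1871357 ]
[286.26923 273.65384] [0.51611669 0.06095353 0.15895418]
[244.04617 285.16925] [0.49685324 0.13722432 0.15727772]
boxtop [420.4  79.8] [500.7 145.8] long dir deg 12.6 z 0.2078 5564
```

```bash
cat >> h.py <<'E'
H=np.array([.5272,.1023,.172]);az=np.radians(14.0);t=np.radians(35)
hx=np.array([np.cos(az)*np.cos(t),np.sin(az)*np.cos(t),np.sin(t)])
hz=np.array([-np.cos(az)*np.sin(t),-np.sin(az)*np.sin(t),np.cos(t)])
hy=np.cross(hz,hx)
def Rdown(yaw): # tool y along yaw, z down
    y=np.array([np.cos(yaw),np.sin(yaw),0]);z=np.array([0,0,-1.]);return np.c_[np.cross(y,z),y,z]
def Rins(s): return np.c_[np.cross(s*hy,-hz),s*hy,-hz]
E
python3 - <<'E'
from h import *
from bench import *
for s,yaw in ((1,112.8),(-1,-67.2)):
    print(s,hy)
    for z in (.25,.1):
        j=inverse_kinematics([.5846,-.2005,z],quat(Rdown(np.radians(yaw))));print(None if j is None else np.round(j,2))
    for k in (.18,.105,.03,-.04):
        j=inverse_kinematics(H+k*hz,quat(Rins(s)));print(k,None if j is None else np.round(j,2))
# go hover with the better one
js=[inverse_kinematics([.5846,-.2005,.25],quat(Rdown(np.radians(y)))) for y in (112.8,-67.2)]
E
```

```text
1 [-2.41921896e-01  9.70295726e-01  1.38777878e-17]
[-0.39  0.15  1.14 -0.    1.86 -2.35]
[-0.39  0.15  1.4  -0.    1.59 -2.35]
0.18 None
0.105 [ 0.02 -0.82  2.    0.13  1.37 -1.78]
0.03 [ 0.05 -0.71  2.04  0.12  1.21 -1.77]
-0.04 [ 0.07 -0.57  2.06  0.11  1.05 -1.77]
-1 [-2.41921896e-01  9.70295726e-01  1.38777878e-17]
[-0.39  0.15  1.14 -0.    1.86  0.79]
[-0.39  0.15  1.4  -0.    1.59  0.79]
0.18 None
0.105 [ 0.02 -0.82  2.    0.13  1.37  1.36]
0.03 [ 0.05 -0.71  2.04  0.12  1.21  1.37]
-0.04 [ 0.07 -0.57  2.06  0.11  1.05  1.37]
```

Run:
```python
from h import *
from bench import *
move_to([.5846,-.2005,.25],quat(Rdown(np.radians(-67.2))))
d=get_image("wrist");cv2.imwrite("pics/w1.png",d["frame"]);pickle.dump(d,open("w1.pkl","wb"))
print(state()["time"],state()["ee_pos"],d["view"],d["camera_matrix"])
P=cloud(d);m=(abs(P[...,2]-.12)<.006)&(np.hypot(P[...,0]-.5846,P[...,1]+.2005)<.035)
c,s,a=cv2.minAreaRect(P[m][:,:2].astype(np.float32)*1000);print(c,s,a,m.sum(),np.median(P[m][:,2]))
q=quat(Rins(-1))
for k in (.097,.105):
  for e in (-.12,-.1,-.08,-.05,.03,.06):
    for n,dv in (("z",[0,0,1]),("hx",hx),("x",[1,0,0])):
        j=inverse_kinematics(H+k*hz+abs(e)*np.array(dv),q)
        if j is not None:print(k,e,n,np.round(j,2))
```

```text
1.95 [ 0.58414798 -0.20167491  0.24992983] [[ 3.84981703e-01 -9.22924203e-01  6.96306827e-05 -4.11112974e-01]
 [ 8.92092821e-01  3.72101591e-01 -2.56341190e-01 -4.09611648e-01]
 [ 2.36557578e-01  9.87487848e-02  9.66586359e-01 -5.27237568e-01]
 [ 0.00000000e+00  0.00000000e+00  0.00000000e+00  1.00000000e+00]] [[386.62054605   0.         318.55564047]
 [  0.         386.62054605 234.67004615]
 [  0.           0.           1.        ]]
(586.1065063476562, -202.1531219482422) (25.918426513671875, 45.847286224365234) 22.336423873901367 2061 0.12063503154675075
0.097 -0.12 z [ 0.03 -0.71  1.73  0.12  1.52  1.39]
0.097 -0.12 hx [ 0.08 -0.48  1.68  0.1   1.34  1.42]
0.097 -0.12 x [ 0.02 -0.45  1.78  0.14  1.21  1.34]
0.097 -0.1 z [ 0.03 -0.73  1.77  0.12  1.5   1.38]
0.097 -0.1 hx [ 0.07 -0.53  1.74  0.1   1.34  1.41]
0.097 -0.1 x [ 0.02 -0.51  1.82  0.14  1.23  1.34]
0.097 -0.08 z [ 0.03 -0.75  1.82  0.13  1.47  1.38]
0.097 -0.08 hx [ 0.07 -0.59  1.79  0.1   1.33  1.4 ]
0.097 -0.08 x [ 0.02 -0.57  1.86  0.13  1.25  1.34]
0.097 -0.05 z [ 0.03 -0.77  1.89  0.13  1.43  1.37]
0.097 -0.05 hx [
[... 629 characters left out ...]
54  1.73  0.1   1.35  1.41]
0.105 -0.1 x [ 0.02 -0.52  1.82  0.14  1.25  1.34]
0.105 -0.08 z [ 0.02 -0.75  1.81  0.13  1.48  1.38]
0.105 -0.08 hx [ 0.06 -0.6   1.79  0.11  1.35  1.4 ]
0.105 -0.08 x [ 0.02 -0.58  1.86  0.14  1.27  1.34]
0.105 -0.05 z [ 0.02 -0.78  1.88  0.13  1.44  1.37]
0.105 -0.05 hx [ 0.05 -0.68  1.87  0.11  1.35  1.39]
0.105 -0.05 x [ 0.02 -0.67  1.91  0.13  1.3   1.35]
0.105 0.03 z [ 0.02 -0.8   1.93  0.13  1.41  1.37]
0.105 0.03 hx [ 0.04 -0.73  1.92  0.12  1.36  1.38]
0.105 0.03 x [ 0.02 -0.73  1.95  0.13  1.33  1.35]
0.105 0.06 z [ 0.02 -0.77  1.86  0.13  1.46  1.37]
0.105 0.06 hx [ 0.06 -0.65  1.84  0.11  1.35  1.39]
0.105 0.06 x [ 0.02 -0.64  1.89  0.13  1.29  1.35]
```

View pics/w1.png

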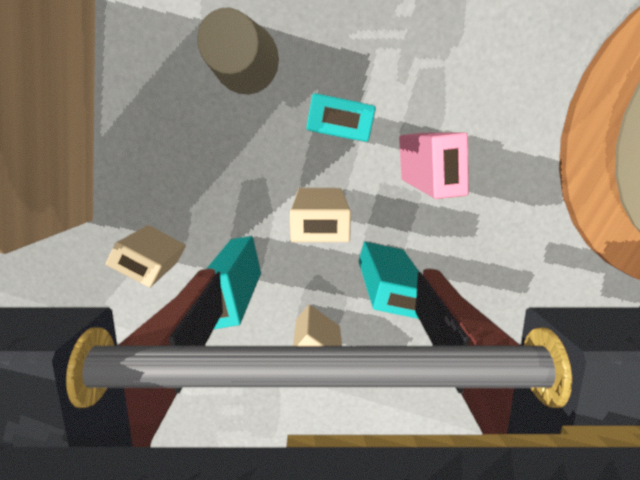

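Wrist view: the tall post's top is centred at about (320,226), midway between the fingers at (215,280) and (425,280). Neither finger's path hits a neighbour, so I'll grasp it.

Run:
```python
from h import *
from bench import *
q=quat(Rdown(np.radians(-67.5)))
move_to([.5856,-.2015,.22],q)
move_l([.5856,-.2015,.092],.12)
print(state()["ee_pos"],state()["ft_force"])
close();s=state();print(s["finger_gap"],s["finger_force"],s["ee_pos"],s["ft_force"])
move_l([.5856,-.2015,.32],.2)
move_to(H+.1*hz+np.array([0,0,.08]),quat(Rins(-1)));hold(.3)
s=state();print(s["time"],s["finger_gap"],s["ee_pos"],H+.1*hz+np.array([0,0,.08]),s["ft_force"],s["moment"])
for n in ("wrist","side","top"):
    d=get_image(n);cv2.imwrite(f"pics/{n}2.png",d["frame"]);pickle.dump(d,open(n+"2.pkl","wb"))
```

```text
[ 0.58615579 -0.20175001  0.09326157] [ 0.33065164 -0.18849586 -0.26404794]
0.045723619490670865 29.97700184583664 [ 0.58559804 -0.20153502  0.09196693] [-0.1599976  -0.13787509  0.52106695]
6.925 0.04597277244377966 [0.47202565 0.08798225 0.33371663] [0.47154612 0.08842393 0.3339152 ] [-0.20971658 -0.80169945 -2.14262971] [-0.15235616  0.63401489  0.01899196]
```

View pics/wrist2.png

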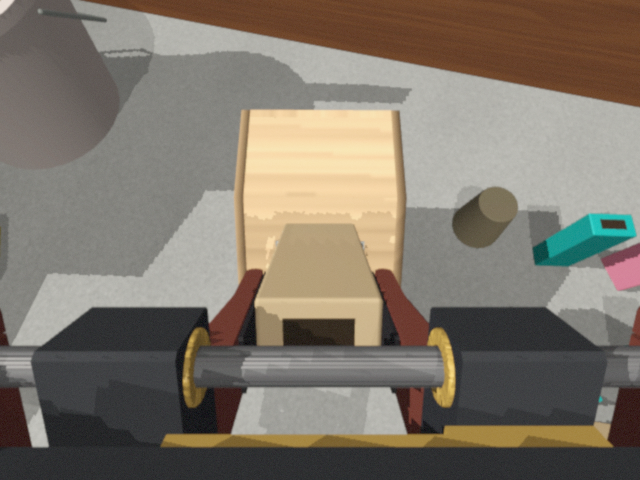

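View pics/side2.png

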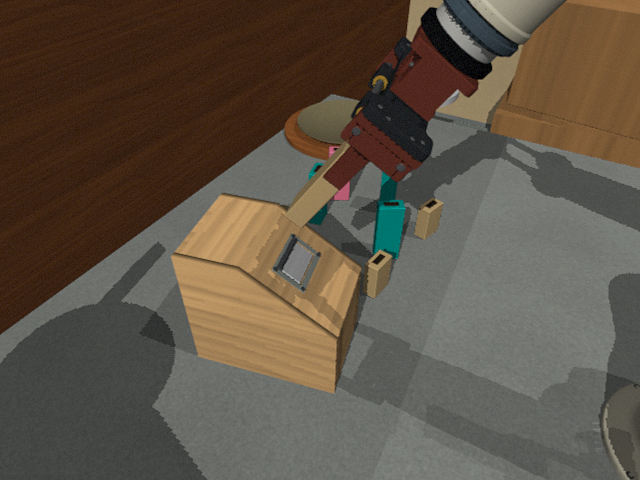

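Wrist view: the post is held square between the fingers, with its top at (318,330) and far end at (320,225). The box is beyond it. Side view: the lead end is at (288,220), up-slope of and above the mouth at (298,262), as intended.

Run:
```python
from h import *
B=np.c_[hx,hy,hz]
d=pickle.load(open("wrist2.pkl","rb"));Q=(cloud(d)-H)@B   # hatch coords
u=np.mgrid[:480,:640]
T=(np.array([.4718,.0882,.3338])-H)@B;print("tool in hatch mm",T*1000)
lead=Q-T
for v in (232,245,260,275,290):
    r=lead[v,285:356]*1000;print(v,np.round(np.median(r,0),1))
m=(abs(lead[...,0])<.03)&(abs(lead[...,1])<.03)&(lead[...,2]>-.11)&(lead[...,2]<-.03)
yy=lead[m];print("y range",np.percentile(yy[:,1],[1,99])*1000,"min z",np.percentile(yy[:,2],[.5,1])*1000)
for z0 in (-.085,-.07,-.055,-.04):
    w=abs(yy[:,2]-z0)<.005;print(z0,np.round(np.r_[np.median(yy[w,0]),np.percentile(yy[w,1],[3,97])]*1000,1),w.sum())
# mouth in both fixed views
for n,(a,b,c,e) in (("side0",(265,330,225,300)),("top0",(225,305,240,295))):
    d=pickle.load(open(n+".pkl","rb"));Q=(cloud(d)-H)@B*1000
    f=d["frame"].astype(int);sat=f.max(2)-f.min(2)
    m=(sat<25)&(abs(Q[...,2])<15)&(u[1]>a)&(u[1]<b)&(u[0]>c)&(u[0]<e)&(abs(Q[...,0])<40)&(abs(Q[...,1])<50)
    q=Q[m];r=cv2.minAreaRect(q[:,:2].astype(np.float32));print(n,r,np.percentile(q[:,2],[5,50,95]))
    w=(sat>40)&(abs(Q[...,2])<15)&(Q[...,0]>-88)&(Q[...,0]<60)&(abs(Q[...,1])<68)
    q=Q[w];print(" face z",np.median(q[:,2]),"slopes",np.linalg.lstsq(np.c_[q[:,:2],np.ones(len(q))],q[:,2],rcond=None)[0])
    w=(sat>40)&(abs(Q[...,2])<6)&(Q[...,0]>-100)&(Q[...,0]<62)&(abs(Q[...,1])<90)
    print(" face outline",cv2.minAreaRect(Q[w][:,:2].astype(np.float32)))
```

```text
tool in hatch mm [ 45.97744599  -0.27869672 165.32757419]
232 [ 13.3  -1.6 -65.6]
245 [ 13.4  -1.4 -38.2]
260 [ 13.4  -0.9 -13.8]
275 [13.5 -1.2  5.5]
290 [13.5 -1.2 21.2]
y range [-22.84294377  20.98646789] min z [-89.35786838 -89.14939884]
-0.085 [ 13.2 -21.7  19.7] 265
-0.07 [ 13.3 -21.6  19.9] 321
-0.055 [ 13.3 -21.6  20. ] 351
-0.04 [ 13.3 -21.5  19.9] 444
side0 ((-0.9005336761474609, -1.313812255859375), (79.5694808959961, 52.498680114746094), 89.87413787841797) [-1.72228831 -0.15306217  3.23563606]
 face z -1.3840997311166412 slopes [-3.26451447e-04 -2.34745197e-03 -1.36653685e+00]
 face outline ((-16.476024627685547, 0.3942413330078125), (146.42100524902344, 157.25534057617188), 89.7806625366211)
top0 ((0.16321563720703125, -0.9422874450683594), (74.95578002929688, 52.2770881652832), 89.9652099609375) [-0.65729932  1.4226631   4.9064039 ]
 face z 0.0387051745483332 slopes [-0.00125757 -0.00297801  0.0481306 ]
 face outline ((-16.151073455810547, 0.6088485717773438), (142.55535888671875, 156.9381103515625), 89.65673065185547)
```

```bash
cat > ins.py <<'E'
from h import *
from bench import *
B=np.c_[hx,hy,hz]
def rep(tag=""):
    s=state();f=(s["ft_force"]-F0)@B;p=(s["ee_pos"]-H)@B*1000
    print(tag,round(s["time"],2),"p",np.round(p,1),"F",np.round(f,1),"gap",round(s["finger_gap"]*1000,1));return p,f
F0=np.zeros(3)
E
python3 - <<'E'
import ins
from ins import *
ox,oy=-.002,.0002
pt=lambda z:H+B@np.array([ox,oy,z])
move_l(pt(.099),.1,quat(Rins(-1)));hold(.3)
ins.F0=state()["ft_force"];rep("start")
for z in np.arange(.093,.0155,-.006):
    move_l(pt(z),.03)
    p,f=rep()
    if f[2]>35 or np.hypot(*f[:2])>15: print("STOP");break
E
```

```text
start 8.34 p [-1.6  0.2 99.3] F [0. 0. 0.] gap 45.9
 8.69 p [-2.   0.2 92.9] F [ 0.   0.4 -0.1] gap 45.9
 9.04 p [-1.5  0.1 88.3] F [-3.9  0.  10.5] gap 46.2
 9.39 p [-2.4  0.1 81.3] F [-2.1 -0.6  4.8] gap 45.6
 9.74 p [-2.4  0.1 74.8] F [-1.3  0.4  1.6] gap 45.9
 10.09 p [-2.4  0.2 68.5] F [-0.9  0.1 -1.9] gap 46.1
 10.44 p [-2.4  0.2 62.3] F [-1.4 -0.3 -2.4] gap 45.7
 10.79 p [-2.4  0.2 56.3] F [-1.7  0.  -4.6] gap 45.6
 11.14 p [-2.4  0.2 50.4] F [-1.7  0.9 -4. ] gap 45.5
 11.49 p [-2.4  0.2 44.4] F [-2.4 -0.3 -3.7] gap 46.0
 11.84 p [-2.3  0.2 38.5] F [-2.6 -0.6 -2.7] gap 45.5
 12.19 p [-2.4  0.2 32.5] F [-3.6  0.6 -2.2] gap 45.5
 12.54 p [-2.4  0.2 26.5] F [-3.9 -0.6 -2.4] gap 45.6
 12.89 p [-2.4  0.2 20.5] F [-3.1 -0.9 -2.5] gap 45.8
```

Run:
```python
from ins import *
rep()
a=get_image("side")["frame"][130:330,220:420];b=get_image("wrist")["frame"][100:400,170:470]
cv2.imwrite("pics/c3.png",np.hstack([cv2.resize(a,(400,400),interpolation=cv2.INTER_CUBIC),cv2.resize(b,(400,400))]))
```

```text
12.89 p [-2.4  0.2 20.5] F [-4.3 -1.1 -4.6] gap 45.8
```

View pics/c3.png

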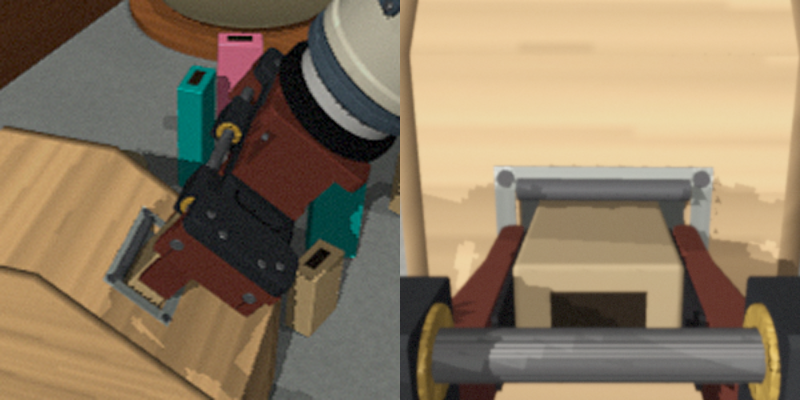

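The crop shows the post in the mouth with the flap swung in, and the fingertips just above the frame. Now I'll release, back off, and check the post with the wrist camera.

Run:
```python
from ins import *
gripper_open();hold(.3);rep()
pt=lambda x,z:H+B@np.array([x,.0002,z])
move_l(pt(-.002,.085),.08);hold(.2);rep()
d=get_image("wrist");Q=(cloud(d)-H)@B*1000
m=(abs(Q[...,0])<25)&(abs(Q[...,1])<32)&(Q[...,2]>12)&(Q[...,2]<70)
q=Q[m];zt=np.percentile(q[:,2],98);print("top z",zt,m.sum());t=q[q[:,2]>zt-4];print(cv2.minAreaRect(t[:,:2].astype(np.float32)))
cv2.imwrite("pics/w4.png",d["frame"][100:440,120:520])
```

```text
14.09 p [-2.   0.2 21. ] F [-0.2 -0.   1.3] gap 87.6
 15.24 p [-2.5  0.2 84.3] F [ 0.5  0.8 -0.5] gap 87.8
top z 50.4621534131183 5348
((-3.2757606506347656, -0.07178688049316406), (45.94819259643555, 25.96522331237793), 88.98652648925781)
```

View pics/w4.png

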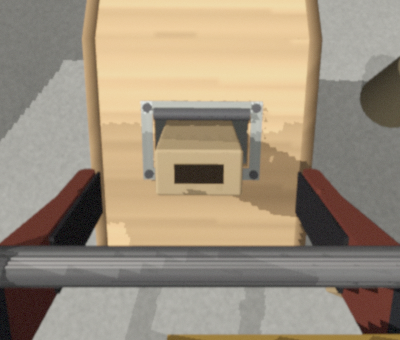

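The post is stuck half-way in the mouth, at crop (198,175), with its top about 49 mm out and centred. I'll close the fingers and press it home.

Run:
```python
import ins
from ins import *
close();hold(.2)
pt=lambda z:H+B@np.array([-.0035,.0,z])
move_l(pt(.065),.06);hold(.2);ins.F0=state()["ft_force"];rep("free")
for z in list(np.arange(.058,-.0221,-.005))+list(np.arange(-.024,-.0275,-.001)):
    move_l(pt(z),.03);p,f=rep()
    if f[2]>35 or np.hypot(*f[:2])>15: print("STOP");break
```

```text
free 17.52 p [-3.2 -0.  65.3] F [0. 0. 0.] gap 0.5
 17.9 p [-3.8  0.1 57.6] F [ 0.5 -0.  -0.6] gap 0.3
 18.22 p [-3.6  0.  52.8] F [ 0.2 -0.6 -0.9] gap 0.6
 18.53 p [-3.9  0.  47.6] F [ 0.8 -0.5 -0.4] gap 0.6
 18.85 p [-3.8  0.  42.6] F [ 1.5 -0.3 -1.1] gap 0.9
 19.17 p [-3.8  0.1 37.6] F [ 1.2 -0.4 -0.6] gap 0.5
 19.48 p [-3.8  0.  32.6] F [ 0.5  0.9 -0.9] gap 0.3
 19.8 p [-3.8  0.1 27.6] F [ 1.4  0.7 -0.2] gap 0.2
 20.12 p [-3.8  0.  22.6] F [0.5 0.2 0.4] gap 0.7
 20.43 p [-3.8  0.  17.6] F [ 0.7  0.2 -0.3] gap 1.0
 20.75 p [-3.9  0.  12.6] F [ 1.  -0.4  0.1] gap 0.3
 21.07 p [-3.9  0.1  7.6] F [ 0.9 -0.4 -1.4] gap 0.2
 21.38 p [-3.8  0.   2.6] F [ 1.5 -0.3  0.2] gap 0.0
 21.7 p [-3.8  0.  -2.3] F [ 0.4 -0.2  0.1] gap 0.5
 22.02 p [-3.8  0.  -7.4] F [ 0.4  0.  -0.1] gap 0.3
 22.33 p [ -3.8   0.  -12.4] F [ 0.8  0.5 -0.4] gap 0.2
 22.65 p [ -3.9   0.  -17.4] F [ 1.  -0.9 -1.1] gap 0.5
 22.97 p [ -3.8   0.  -22.4] F [1.1 0.5 0.1] gap 0.4
 23.22 p [ -4.6   0.  -24.5] F [-2.9 -1.1  1.7] gap 0.5
 23.47 p [ -4.1   0.  -25.4] F [-2.1 -0.4  0. ] gap 0.3
 23.72 p [ -3.7   0.  -26.1] F [-2.1 -1.   0.9] gap 0.4
 23.97 p [ -3.5  -0.  -27. ] F [-2.1 -0.5  0.9] gap 0.4
```

Run:
```python
import ins
from ins import *
ins.F0=state()["ft_force"]
pt=lambda z:H+B@np.array([-.0035,.0,z])
for z in np.arange(-.028,-.046,-.001):
    move_l(pt(z),.01);hold(.1);p,f=rep()
    if f[2]>13 or np.hypot(*f[:2])>15: print("STOP");break
```

```text
24.32 p [ -3.5  -0.  -28. ] F [ 0.3 -0.2  1.8] gap 0.9
 24.67 p [ -3.6  -0.  -29.1] F [-0.1  0.1  0.5] gap 0.7
 25.02 p [ -3.6   0.  -30.1] F [ 0.1  0.5 -0.2] gap 0.5
 25.37 p [ -3.5   0.  -31. ] F [-0.3 -0.2  0.7] gap 0.6
 25.72 p [ -3.3  -0.  -31.9] F [-0.8  0.3  2.8] gap 0.3
 26.07 p [ -3.2  -0.  -32.6] F [-0.8  0.7  5.1] gap 0.2
 26.42 p [ -3.1  -0.  -33.4] F [-2.4  0.4  7.7] gap 0.3
 26.77 p [ -2.8  -0.  -34.1] F [-2.3  1.3  9. ] gap 0.4
 27.12 p [ -2.5  -0.1 -34.8] F [-2.4  0.8  9.7] gap 0.3
 27.47 p [ -2.3  -0.1 -35.6] F [-2.9  0.4 12.4] gap 0.4
 27.82 p [ -1.9  -0.1 -36.2] F [-2.3  0.5 15.8] gap 0.5
STOP
```

The buffer was felt from about z = -31.5 mm and has been pressed past 11 N. One more small step to confirm, then I'll withdraw and inspect.

Run:
```python
import ins
from ins import *
pt=lambda z:H+B@np.array([-.0035,.0,z])
move_l(pt(-.0395),.01);hold(.2);rep("press, abs F")
move_l(pt(-.03),.02);hold(.2);rep()
for z in (-.022,-.01,.005,.03,.09): move_l(pt(z),.05);rep()
hold(.3)
d=get_image("wrist");Q=(cloud(d)-H)@B*1000
m=(abs(Q[...,0])<10)&(abs(Q[...,1])<22);print("mouth z",np.percentile(Q[m][:,2],[2,50,98]),m.sum())
cv2.imwrite("pics/w5.png",d["frame"][60:440,120:520])
```

```text
press, abs F 28.32 p [ -0.6  -0.1 -36.3] F [-8.5  0.1 25.9] gap 0.2
 29.14 p [ -4.3   0.1 -30.6] F [-4.9  0.2 -4.2] gap 0.7
 29.45 p [ -2.2  -0.  -20.9] F [-4.   0.4  0.2] gap 0.1
 29.84 p [-2.9 -0.  -8.9] F [-6.2  0.5  2. ] gap 0.3
 30.29 p [-0.8 -0.2  7.9] F [-5.1  0.5  5.7] gap 0.4
 30.94 p [-3.4 -0.  30.1] F [-0.7 -1.  -0.2] gap 0.3
 32.29 p [-3.8  0.  89.6] F [-0.1  0.4 -0.1] gap 0.2
mouth z [  0.56000772  86.99221204 157.50051426] 4263
```

View pics/w5.png

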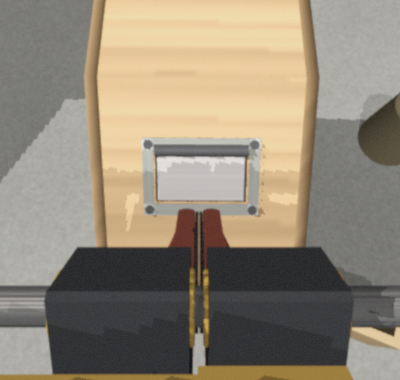

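The crop shows the flap shut at (200,178), flush in its frame, with the fingers clear of it. The hard stop was felt at about 26 N, with almost no further movement.

Run:
```python
from bench import *
print(job_done())
```

```text
the job is handed in; nothing more can be done
None
```

The tall post is in the dust box: it pushed the flap open itself and was pressed through the buffer to its hard stop, the flap shut behind it, and the job was handed in after about 33 s with the gripper clear and no other object approached.

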